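Slide the shoehorn out over the organiser's front edge

ROBOT

A 6-joint arm with a two-finger parallel gripper is mounted at the origin on the work surface. World frame = base frame: x ahead of the robot, y to its left, z up, the work surface at z = 0. Lengths are in m, angles in rad, forces in N, time in s.
With the tool pointing down it reaches from about 0.3 to 0.775 m from the base axis. Payload 14.6 kg.
Tool frame: the origin (TCP) lies at the very end of the fingers, on their centre line; the grasp point (between the pads) lies 19 mm behind it; z points along the fingers, y is the line along which they close (so a half turn about z gives the same grasp; the last joint's range is limited). The gripper opens to 94 mm and grips with 3 to 60 N. Pads are 16 mm wide; open, the fingers measure 119 mm over their backs; the gripper's body (75 mm by 177 mm) begins 78 mm behind the grasp point.
Start: joints at [1.148, 0.3, 1.521, -0, 1.321, -0.067], TCP at [0.192, 0.516, 0.205] pointing down, gripper open.
Joint ranges: [-3.03, 3.03], [-0.79, 2.21], [0.23, 2.52], [-1.04, 4.18], [0, 3.07], [-2.55, 2.55]. Speed limits (rad/s): [2.22, 2.22, 2.57, 3.14, 3.14, 3.14].

INTERFACE

Orientations are given as [roll, pitch, yaw] about the fixed x, y, z axes, in that order (R = Rz(yaw) Ry(pitch) Rx(roll)).
In Python, from station import telemetry, cams, hand_in, nets gives the robot as it stands.
- The arm moves only by the tool move_arm, never from a script. Its argument "increments" is a list of rows, each a list of 4 numbers: the shift along the tool's x, y, z in m, then the turn about the tool's z in rad. In form: [[tx, ty, tz, roll], ...]. A call has 1 to 20 rows; each row shifts and turns the commanded pose from where the row before left it, along the tool's axes as they then stand; what a row does not reach is not made up. A row lasts 1/8 s, in which the tool goes at most 62.5 mm and 10.7 degrees, less where a joint would pass 70% of its speed; a pose out of reach is approached as far as the arm can. A call is refused whole if a number of a shift passes 0.0625 or a number of a turn 0.188, either way. A call with a gripper value outside its range is refused whole. "grip" is the opening, from 0 (shut) to 1 (fully open), set as the call begins (left out, the last holds). The fingers move at their own pace and stop on an object; "force" is the grip in N (left out, the last holds). Time passes only in rows, so rows that do not move let the fingers close. It gives the time, the measured TCP pose, the force, the opening and the grip force at its end, in the units of the state.
- telemetry.get_obs(): the state, without advancing time (a new reading comes with each control period).
- cams.camera(name): name is "side" or "top" or "wrist"; returns the picture (400x640x3 uint8, blue, green, red); there is no depth.
- cams.camera_model(name): a dict with "intrinsics" (3x3 intrinsics, pixels), "k1" (the pictures are not rectified: a ray, as slopes to the right and down, at radius r is drawn at 1 + k1 r^2 times it, then the intrinsics apply), "xyz" and "attitude" of the camera in the world; the wrist camera has in their place "T_tool_cam" (4x4, takes a point from camera to tool coordinates, whose origin is the TCP and whose axes are the flange's). Camera axes: x right, y up, looking along -z (the intrinsics and any distortion apply to the point x, -y, -z); pixel columns grow to the right and rows downward; lengths in m; the calibration is good to about 2 mm. A picture is of the moment at which its call begins: read the wrist's pose just before it. camera_model takes no time and is no camera call.
- hand_in(): hands the job in; it is judged then, once.
Trained networks look in the newest picture that a camera, given by its name, has taken for a name from the list of things; names that differ only in an ending like _2 or _b are one class to them, and where a whole thing is asked for, a point or a joint stands for the part that bears it (a point fixed in the world has none). Each returns a list of dicts, best first, with "conf" (0 to 1); they miss things now and then, are a little off and sometimes report something else, mostly with a low value. They report only what shows in the picture. A call takes as long as a camera call. They do not tell look-alikes from the thing itself.
- nets.search_frame(camera, query): "extent" ([left, top, right, bottom] in pixels, round what is visible of it).
- nets.mark_of(camera, query): "centre" ([column, row] in pixels: a listed point, or the origin of a listed thing).
The state is a dict: "time_s": time; "qpos": joint angles; "joint_vel": joint speeds; "tau": joint torques, N m; "ee_pos": TCP position; "eef_rot": TCP orientation; "force": force on the tool from outside, world axes, zero at the start; "moment": the same for the moment, N m; "grip_width": finger opening in m; "grip_force": force on a finger pad.
Only numpy, scipy, OpenCV 4.12 (cv2) and the standard library are available. Lean on these libraries where they do the work, as an engineer would, in place of code of your own. Each camera call takes 0.05 s, during which the arm holds its last target. There are 200 camera calls.

TASK

Push the bamboo shoehorn along the lid of the grey organiser until its handle end sticks straight out about 50 mm past the lid's front edge, so that its hanging hole is free and it can be taken by the handle. Only push it: do not lift or tip it, and do not let it fall; the rest of it stays flat on the lid. Leave the peg, the ring cone and the bottle where they are.

Things in the scene. Friction and masses are not known exactly. Their poses are not given: they have to be found in the camera images.
- organiser: Fixed grey plastic two-tier organiser with a flat lid without rims: 280 mm (its x) by 220 mm (its y), lid surface 116 mm above the chest top. Origin: under the lid's centre, on the chest top. Its x axis points to the closed back; the front, with the two open mouths, faces its -x. The lower tray (front wall 20 mm high) sticks out 25 mm beyond the lid there.
- lid_front (a point): Middle of the lid's front edge, at the height of the lid's surface; axes as the organiser's (its -x points out over the edge).
- shoehorn: Loose flat bamboo shoehorn on the lid, 160 mm long (its x, -80 to +80), 7 mm thick, 45 g. Origin: mid-length, on its underside. Handle 26 mm wide, x = -80 to 0, a 12 mm hole near its end; it widens to the scoop, 42 mm wide from x = +50 to +68, side rims 11 mm above the lid; square end at x = +80, 36 mm wide, 7 mm high. Handle points to the organiser's front, up to 25 degrees askew.
- handle_end (a point): Middle of the end of the shoehorn's handle, on its underside; axes as the shoehorn's.
- peg: Yellow plastic clothes peg with steel spring, 74 x 14 x 11 mm, lying loose on the lid near the front corner on the organiser's -y side. Origin: middle of its underside; x along its length.
- ring_cone: White ceramic ring cone, foot 64 mm across, 84 mm tall, standing loose on the chest top beside the organiser. Origin: centre of its foot.
- bottle_mid (a point): Point on the axis, about mid-length, of a loose glass roll-on bottle with white cap, 30 mm thick and 82 mm long, lying on its side on the chest top beside the organiser; it rolls if touched. x along the bottle, to the cap.
Mind the look-alikes: they are no part of the job. Of the things that look like the shoehorn, the middle-sized one is meant.

How it is judged:
At the end, for the whole second after the job is handed in: Handle end 38 to 62 mm past the lid's front edge; shoehorn within 0.2 rad of the organiser's x axis, flat on the lid (underside within 4 mm of its height, tilt under 0.06 rad), at rest; peg, ring cone and bottle within 20 mm of where they began (x of handle_end in the frame of lid_front between -0.062 and -0.038 m and angle between the x axis of shoehorn and the x axis of organiser, either way round below 0.2 rad and angle between shoehorn's own z axis and vertical below 0.06 rad and height (world z) of shoehorn between 0.112 and 0.12 m and linear speed of shoehorn below 0.01 m/s and distance of each of peg, ring_cone, bottle_mid from where it was at the start of the episode below 0.02 m); the robot touches nothing.
It fails at once if the shoehorn is lifted off the lid (height (world z) of shoehorn above 0.126 m).
It fails at once if the shoehorn is tipped (angle between shoehorn's own z axis and vertical above 0.2 rad).
It fails at once if the shoehorn falls off the lid (height (world z) of shoehorn below 0.101 m).
It fails at once if a bystander (peg, ring cone, bottle) is moved (distance of any of peg, ring_cone, bottle_mid from where it was at the start of the episode above 0.02 m).
It also fails if it takes over 40 s, if anything falls off the work surface, if the arm or the gripper's body presses on something with over 40 N, if the wrist force passes 120 N, or if a joint passes its speed limit or range.

## Working session

There is one attempt and no reset: what is moved stays moved. The work goes in short steps, Python scripts to look and compute and a tool call to move; the robot and the scene stay as the last step left them, time stands still between calls to the robot, and variables do not carry over. Pictures are saved under pics/ and viewed, at most 10 in all, crops included, and the job is handed in when it is done.

Besides the shell and the picture viewer there is one more tool, called after "Call:" as name(argument=value, ...) on one line, values as JSON. move_arm: Moves the arm, as the interface text tells. Its arguments: {"type":"object","properties":{"increments":{"type":"array"},"grip":{"type":"number"},"force":{"type":"number"}},"required":["increments"]}

```bash
mkdir -p pics; cat > h.py <<'E'
import numpy as np, cv2
from scipy.spatial.transform import Rotation as R
from station import telemetry, cams, nets
def model(n,obs=None):
    m=cams.camera_model(n);K=np.array(m["intrinsics"]);k1=m["k1"]
    if n=="wrist":
        o=obs or telemetry.get_obs();T=np.eye(4);T[:3,:3]=R.from_euler('xyz',o["eef_rot"]).as_matrix();T[:3,3]=o["ee_pos"]
        T=T@np.array(m["T_tool_cam"])
    else:
        a=np.array(m["attitude"]);T=np.eye(4)
        T[:3,:3]=a if a.shape==(3,3) else R.from_euler('xyz',a).as_matrix();T[:3,3]=m["xyz"]
    return K,k1,T
def ray(M,px):
    K,k1,T=M
    p=cv2.undistortPoints(np.array([[px]],float),K,np.array([k1,0,0,0.]))[0,0]
    return T[:3,3],T[:3,:3]@np.array([p[0],-p[1],-1])
def atz(M,px,z):
    c,d=ray(M,px);return c+d*(z-c[2])/d[2]
def proj(M,P):
    K,k1,T=M;q=(np.array(P)-T[:3,3])@T[:3,:3];x=q[...,0]/-q[...,2];y=-q[...,1]/-q[...,2];s=1+k1*(x*x+y*y)
    return np.stack([K[0,0]*x*s+K[0,2],K[1,1]*y*s+K[1,2]],-1)
def tri(rays):
    A=0;b=0
    for c,d in rays:
        d=d/np.linalg.norm(d);P=np.eye(3)-np.outer(d,d);A=A+P;b=b+P@c
    return np.linalg.solve(A,b)
E
python3 - <<'E'
from h import *
print(cams.camera_model("top"),telemetry.get_obs())
ims=[]
for n in("top","side"):
    im=cams.camera(n);ims.append(im);cv2.imwrite(f"pics/{n}.png",im);M=model(n)
    for q in("organiser","shoehorn","peg","ring_cone","bottle_mid","handle_end","lid_front"):
        for f in(nets.search_frame,nets.mark_of):
            try:print(n,q,[(np.round(r.get("extent",r.get("centre"))).tolist(),round(r["conf"],2)) for r in f(n,q)])
            except Exception as e:print(n,q,e)
E
```

```text
{'intrinsics': array([[454.61477728,   0.        , 312.32720997],
       [  0.        , 454.61477728, 197.63198539],
       [  0.        ,   0.        ,   1.        ]]), 'k1': -0.03495545308739807, 'xyz': array([ 0.48969904, -0.055813  ,  1.17034472]), 'attitude': array([ 0.06950281,  0.00987409, -1.58843146])} {'time_s': 0.0, 'qpos': array([ 1.14842842e+00,  3.00466776e-01,  1.52154798e+00,  3.64126281e-07,
        1.32072956e+00, -6.65930110e-02]), 'joint_vel': array([ 0.00125178,  0.00047448, -0.00035259,  0.00147786,  0.00077961,
        0.00018188]), 'tau': array([ 2.54308634e-04, -5.31803405e+01, -3.52740884e+01,  7.08354078e-02,
        2.43672665e-02, -8.86278963e-05]), 'ee_pos': array([0.19146767, 0.51532255, 0.20490271]), 'eef_rot': array([-3.14044357e+00, -7.69879525e-05,  2.78581763e+00]), 'force': array([ 0.62395929, -1.11777486, -0.23640256]), 'moment': array([-0.03669158, -0.01769441,  0.00274496]), 'grip_force': 0.0, 'grip_width': 0.0939681967749013}
top organiser [([219.0, 129.0, 372.0, 279.0], 0.95)]
top organiser []
top shoehorn [([170.0, 206.0, 213.0, 218.0], 0.92
[... 952 characters left out ...]
.0], 0.69), ([216.0, 328.0, 321.0, 396.0], 0.64), ([283.0, 174.0, 327.0, 217.0], 0.62)]
side shoehorn [([269.0, 363.0], 0.89), ([302.0, 197.0], 0.82), ([295.0, 161.0], 0.39)]
side peg [([316.0, 210.0, 334.0, 231.0], 0.61)]
side peg [([327.0, 220.0], 0.67)]
side ring_cone [([367.0, 212.0, 389.0, 242.0], 0.58)]
side ring_cone [([376.0, 232.0], 0.9)]
side bottle_mid []
side bottle_mid []
side handle_end [([283.0, 171.0, 325.0, 216.0], 0.9), ([215.0, 334.0, 323.0, 396.0], 0.72), ([288.0, 148.0, 295.0, 158.0], 0.65)]
side handle_end [([218.0, 388.0], 0.83), ([286.0, 216.0], 0.82), ([298.0, 169.0], 0.57)]
side lid_front [([244.0, 148.0, 376.0, 281.0], 0.88)]
side lid_front [([280.0, 225.0], 0.75)]
```

View pics/top.png

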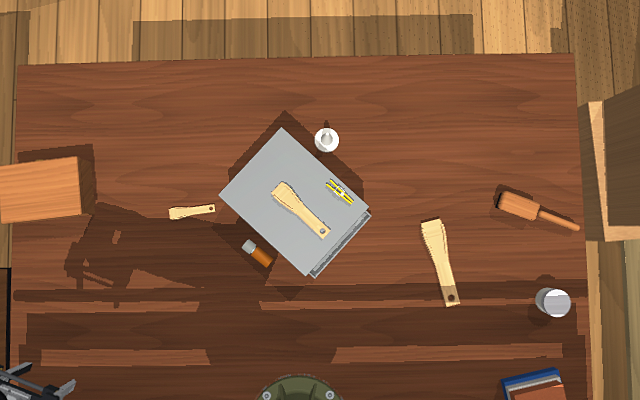

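View pics/side.png

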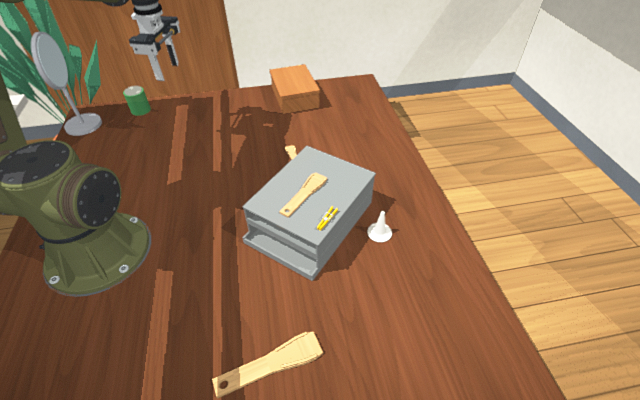

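Look-alikes are small (190,211) on the table, middle (300,209) on the lid, and big (440,260) on the table. The one on the lid fits, since it is middle-sized and lies on the organiser. I'll confirm it in a crop and measure it.

```bash
python3 - <<'E'
from h import *
im=cv2.imread("pics/top.png");M=model("top");S=model("side")
cv2.imwrite("pics/crop.png",cv2.resize(im[115:290,205:385],None,fx=3.4,fy=3.4,interpolation=cv2.INTER_CUBIC))
for n,p in dict(A=(282,127),B=(219,193),C=(308,277),D=(370,209)).items(): print(n,atz(M,p,.116).round(4))
hsv=cv2.cvtColor(im,cv2.COLOR_BGR2HSV)
m=((hsv[...,1]<40)&(hsv[...,2]>120)).astype(np.uint8);m[:120]=0;m[290:]=0;m[:,:205]=0;m[:,385:]=0
n,l,st,_=cv2.connectedComponentsWithStats(m);k=1+np.argmax(st[1:,4]);c,_=cv2.findContours((l==k).astype(np.uint8),0,2)
h=cv2.approxPolyDP(cv2.convexHull(max(c,key=cv2.contourArea)),4,True)[:,0];print(h.tolist())
w=np.array([atz(M,p.astype(float),.116)[:2] for p in h]);print(w.round(4).tolist())
# wood mask on lid
m=((hsv[...,1]>60)&(hsv[...,2]>120)&(hsv[...,0]>12)&(hsv[...,0]<27)).astype(np.uint8)
n,l,st,cc=cv2.connectedComponentsWithStats(m[180:240,265:335]);k=1+np.argmax(st[1:,4]);ys,xs=np.nonzero(l==k)
P=np.array([atz(M,(x+265.,y+180.),.121)[:2] for x,y in zip(xs,ys)]);u=np.linalg.svd(P-P.mean(0))[2][0] if len(P)<5000 else 0
t=(P-P.mean(0))@u;print("horn",P.mean(0),u,np.degrees(np.arctan2(u[1],u[0])),t.min(),t.max(),(P.mean(0)+u*t.min()),(P.mean(0)+u*t.max()))
print("tri horn",tri([ray(M,(299,209)),ray(S,(302,197))]),"end",tri([ray(M,(325,232)),ray(S,(286,216))]),"peg",tri([ray(M,(340,193)),ray(S,(327,220))]),"cone",tri([ray(M,(326,136)),ray(S,(376,232))]), "bottle",atz(M,(258,252),.015))
E
```

```text
A [0.7312 0.0218 0.116 ]
B [0.5781 0.171  0.116 ]
C [ 0.3805 -0.0335  0.116 ]
D [ 0.5344 -0.18    0.116 ]
[[281, 127], [368, 206], [369, 218], [315, 277], [304, 275], [218, 194]]
[[0.7313, 0.0241], [0.5414, -0.1755], [0.5136, -0.1771], [0.3803, -0.0496], [0.3852, -0.0244], [0.5758, 0.1733]]
horn [ 0.53993981 -0.01360505] [-0.69644009 -0.71761494] -134.1420849217998 -0.0711572629162231 0.08932330134476898 [0.58949658 0.03745847] [ 0.47773148 -0.07770478]
tri horn [ 0.53586429 -0.01469884  0.10414216] end [ 0.48444809 -0.07477951  0.10979141] peg [ 0.57541274 -0.11152205  0.11597345] cone [ 0.72391712 -0.08298462  0.00284157] bottle [0.43486465 0.09415399 0.015     ]
```

View pics/crop.png

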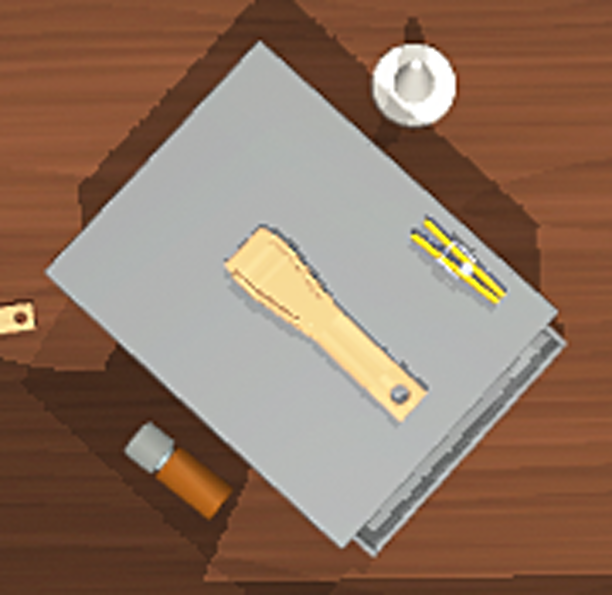

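The crop confirms it: the bamboo piece on the lid runs from its scoop at crop (245,245) to the handle with hole at (400,395), nearly parallel to the lid's sides. Lid corners in the crop are (261,42), (47,270), (345,547) and (556,312).

```bash
cat >> h.py <<'E'
from scipy.optimize import least_squares
def fit(M,px,loc,z,x0):
    "pose x,y,yaw of planar points loc at height z"
    def w(p):
        c,s=np.cos(p[2]),np.sin(p[2]);L=np.array(loc);return np.c_[p[0]+c*L[:,0]-s*L[:,1],p[1]+s*L[:,0]+c*L[:,1],np.full(len(L),z)]
    r=least_squares(lambda p:(proj(M,w(p))-np.array(px)).ravel(),x0);return r.x,np.abs(r.fun).max()
def rel(o,p):
    d=np.array(p)-o[:2];c,s=np.cos(o[2]),np.sin(o[2]);return np.array([c*d[0]+s*d[1],-s*d[0]+c*d[1]])
E
python3 - <<'E'
from h import *
M=model("top")
px=np.array([(261,42),(47,270),(345,547),(556,312)])/3.4+[205,115]-.35
o,e=fit(M,px,[(.14,-.11),(.14,.11),(-.14,.11),(-.14,-.11)],.116,[.55,0,.8]);print("org",o,np.degrees(o[2]),e)
for n,c in dict(endL=(428,388),endR=(403,421),scoL=(270,230),scoR=(226,270),neckL=(325,292),neckR=(305,330)).items():
    p=atz(M,np.array(c)/3.4+[205,115]-.35,.123);print(n,p.round(4),rel(o,p[:2]).round(4))
g=telemetry.get_obs()["ee_pos"];t=o[:2]+np.array([np.cos(o[2]),np.sin(o[2])])*0.13
y=2.7858;d=t-g[:2];print(t,"tool shift",d@[np.cos(y),np.sin(y)],d@[np.sin(y),-np.cos(y)])
E
```

```text
org [ 0.55790527 -0.00244289  0.80998594] 46.40877592250934 1.6199972663518452
endL [ 0.4903 -0.0873  0.123 ] [-0.1081 -0.0096]
endR [ 0.4684 -0.07    0.123 ] [-0.1107  0.0183]
scoL [0.5996 0.0181 0.123 ] [ 0.0436 -0.016 ]
scoR [0.5728 0.0484 0.123 ] [0.0471 0.0243]
neckL [ 0.5566 -0.0187  0.123 ] [-0.0127 -0.0103]
neckR [ 0.531  -0.0048  0.123 ] [-0.0202  0.0179]
[0.64754139 0.09171318] tool shift -0.5750281565779813 -0.23845361004830087
```

Call:
move_arm(increments=[[-0.036,-0.015,-0.003,0],[-0.036,-0.015,-0.003,0],[-0.036,-0.015,-0.003,0],[-0.036,-0.015,-0.003,0],[-0.036,-0.015,-0.003,0],[-0.036,-0.015,-0.003,0],[-0.036,-0.015,-0.003,0],[-0.036,-0.015,-0.003,0],[-0.036,-0.015,-0.003,0],[-0.036,-0.015,-0.003,0],[-0.036,-0.015,-0.003,0],[-0.036,-0.015,-0.003,0],[-0.036,-0.015,-0.003,0],[-0.036,-0.015,-0.003,0],[-0.036,-0.015,-0.003,0],[-0.036,-0.015,-0.003,0]], grip=0.16)

```text
time_s: 3.5
ee_pos: [0.6488, 0.089, 0.2535]
eef_rot: [-3.142, -0.0, 2.786]
force: [-0.3, 0.7, -0.1]
grip_width: 0.0153
grip_force: 0.0
```

Call:
move_arm(increments=[[0,0,0,0.18],[0,0,0,0.18],[0,0,0,0.18],[0,0,0,0.18],[0,0,0,0.18],[0,0,0,0.18],[0,0,0,0.18],[0,0,0,0.18],[0,0,0,0.18],[0,0,0,0.18],[0,0,0,0.18],[0,0,0,0],[0,0,0,0]])

```text
time_s: 5.12
ee_pos: [0.6479, 0.0899, 0.2534]
eef_rot: [-3.142, 0.0, 0.81]
force: [1.3, -0.2, 0.9]
grip_width: 0.0152
grip_force: 0.0
```

```bash
python3 - <<'E'
from h import *
o=telemetry.get_obs();print(o["ee_pos"],o["eef_rot"],o["grip_width"],o["force"],o["qpos"])
print(cams.camera_model("wrist"))
cv2.imwrite("pics/w1.png",cams.camera("wrist"))
E
```

```text
[0.6479095  0.08994214 0.25340832] [-3.14153311e+00  3.33266930e-05  8.09908729e-01] 0.015182400818294566 [ 1.345766   -0.24393179  0.8644747 ] [8.19461604e-02 5.14349671e-01 1.11376927e+00 2.23113864e-05
 1.51353821e+00 8.42832482e-01]
{'intrinsics': array([[277.56205378,   0.        , 318.92491704],
       [  0.        , 277.56205378, 202.01444181],
       [  0.        ,   0.        ,   1.        ]]), 'k1': 0.0004658183778057383, 'T_tool_cam': array([[-8.35019073e-04,  9.59533643e-01,  2.81592774e-01,
         8.26219813e-02],
       [ 9.99999176e-01,  5.26597956e-04,  1.17094599e-03,
         6.98401264e-04],
       [ 9.75275892e-04,  2.81593520e-01, -9.59533292e-01,
        -1.79283252e-01],
       [ 0.00000000e+00,  0.00000000e+00,  0.00000000e+00,
         1.00000000e+00]])}
```

View pics/w1.png

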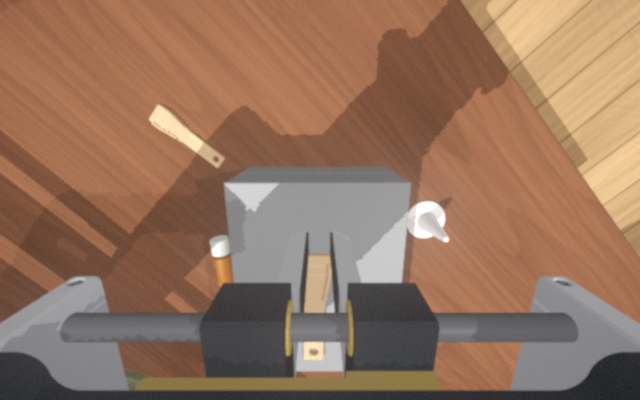

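The wrist view shows the scoop end at about (318,255), the handle end with its hole at (314,360), the lid front edge at row 371, and the lid back corners at (224,183) and (410,183).

```bash
python3 - <<'E'
from h import *
M=model("wrist");o=[.5579,-.0024,.81]
t=telemetry.get_obs()["ee_pos"];tp=[t[0],t[1],.81]
im=cv2.imread("pics/w1.png");print("proj rows", proj(M,np.array([t,[*t[:2],.123]])).round(0).tolist())
for n,p,z in(("bl",(224,183),.116),("br",(410,183),.116),("front",(318,371),.116),("end",(314,360),.123),("scoopL",(308,255),.123),("scoopR",(331,255),.123)):
    P=atz(M,p,z);print(n,P.round(4),"org",rel(o,P[:2]).round(4),"tool(x, -y)",rel(tp,P[:2]).round(4))
g=im[170:380,318].astype(int);print([(170+i,v.tolist()) for i,v in enumerate(g) if i%3==0][25:])
E
```

```text
proj rows [[318.0, 243.0], [319.0, 195.0]]
bl [0.5769 0.1754 0.116 ] org [0.1418 0.1088] tool(x, -y) [0.0129 0.1103]
br [0.7337 0.0257 0.116 ] org [ 0.1415 -0.108 ] tool(x, -y) [ 0.0126 -0.1064]
front [ 0.4639 -0.1012  0.116 ] org [-1.363e-01 -1.000e-04] tool(x, -y) [-0.2653  0.0015]
end [ 0.4787 -0.0777  0.123 ] org [-0.1092  0.0054] tool(x, -y) [-0.2381  0.0069]
scoopL [0.5857 0.0438 0.123 ] org [0.0526 0.0117] tool(x, -y) [-0.0763  0.0133]
scoopR [0.6062 0.0243 0.123 ] org [ 0.0526 -0.0166] tool(x, -y) [-0.0763 -0.0151]
[(245, [153, 152, 153]), (248, [154, 153, 154]), (251, [152, 153, 154]), (254, [116, 139, 161]), (257, [139, 176, 204]), (260, [142, 179, 205]), (263, [142, 179, 207]), (266, [146, 184, 213]), (269, [142, 178, 206]), (272, [137, 174, 203]), (275, [143, 181, 210]), (278, [142, 178, 206]), (281, [140, 178, 205]), (284, [137, 175, 204]), (287, [140, 176, 205]), (290, [136, 174, 203]), (293, [142, 178, 206]), (296, [138, 175, 204]), (299, [139, 175, 205]), (302, [138, 175, 205]), (305, [140, 177, 205]), (308, [141, 177, 205]), (311, [140, 176, 205]), (314, [89, 90, 94]), (317, [98, 98, 101]), (320, [109, 109, 111]), (323, [115, 111, 113]), (326, [120, 118, 121]), (329, [129, 126, 127]), (332, [130, 128, 130]), (335, [125, 121, 121]), (338, [121, 119, 119]), (341, [134, 151, 170]), (344, [184, 226, 255]), (347, [185, 227, 255]), (350, [168, 207, 235]), (353, [164, 205, 235]), (356, [185, 228, 255]), (359, [191, 219, 243]), (362, [197, 196, 198]), (365, [198, 198, 200]), (368, [196, 196, 198]), (371, [149, 158, 180]), (374, [87, 119, 169]), (377, [83, 119, 160])]
```

Call:
move_arm(increments=[[-0.01,0,0.015,0],[-0.01,0,0.015,0],[-0.01,0,0.015,0],[0,0,0.015,0],[0,0,0.015,0],[0,0,0.015,0],[0,0,0.015,0],[0,0,0.015,0],[0,0,0.005,0],[0,0,0.003,0],[0,0,0.003,0],[0,0,0.002,0],[0,0,0.001,0],[0,0,0,0],[0,0,0,0]])

```text
time_s: 7.05
ee_pos: [0.6272, 0.0683, 0.1196]
eef_rot: [3.141, -0.0, 0.806]
force: [-1.2, 0.8, -0.0]
grip_width: 0.0147
grip_force: 0.0
```

Call:
move_arm(increments=[[-0.008,0,0.0008,0],[-0.008,0,0,0],[-0.008,0,0,0],[-0.006,0,0,0],[-0.003,0,0,0],[-0.003,0,0,0],[-0.003,0,0,0],[-0.003,0,0,0],[-0.003,0,0,0],[-0.003,0,0,0],[-0.003,0,0,0],[-0.003,0,0,0],[-0.003,0,0,0],[-0.003,0,0,0],[-0.003,0,0,0],[0,0,0,0]])

```text
time_s: 9.05
ee_pos: [0.5834, 0.0227, 0.1187]
eef_rot: [-3.142, 0.0, 0.806]
force: [0.1, -0.0, -0.5]
grip_width: 0.0151
grip_force: 0.0
```

```bash
python3 - <<'E'
from h import *
o=[.5590,-.0013,.81];s=telemetry.get_obs();print(rel(o,s["ee_pos"][:2]),s["ee_pos"][2])
a=cams.camera("top")[115:290,205:385];b=cams.camera("side")[130:290,230:410]
cv2.imwrite("pics/p1.png",np.hstack([cv2.resize(a,(400,390),interpolation=2),cv2.resize(b,(400,390),interpolation=2)]))
E
```

```text
[ 0.03417199 -0.00112927] 0.11866691489118056
```

View pics/p1.png

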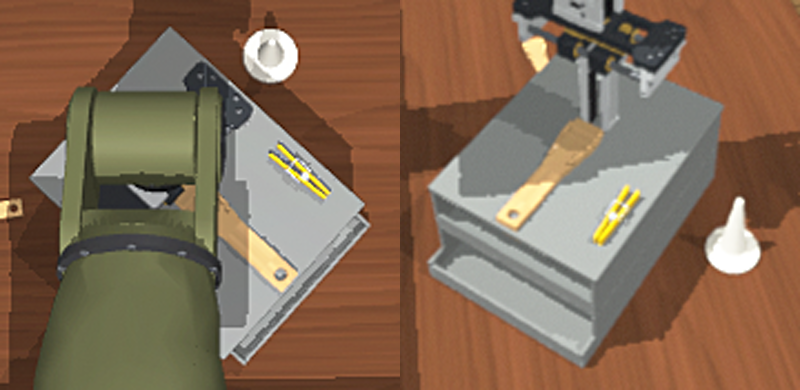

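The picture shows the horn moved straight, its handle end close to the front edge (top-view half, about (285,285)). The peg and cone look unmoved. I'll keep pushing.

Call:
move_arm(increments=[[-0.003,0,0,0],[-0.003,0,0,0],[-0.003,0,0,0],[-0.003,0,0,0],[-0.003,0,0,0],[-0.003,0,0,0],[-0.003,0,0,0],[-0.003,0,0,0],[-0.003,0,0,0],[-0.003,0,0,0],[-0.003,0,0,0],[-0.003,0,0,0],[-0.003,0,0,0],[-0.003,0,0,0],[-0.003,0,0,0],[0,0,0,0]])

```text
time_s: 11.15
ee_pos: [0.5522, -0.0098, 0.1187]
eef_rot: [3.142, 0.0, 0.806]
force: [0.4, -0.3, -0.4]
grip_width: 0.0146
grip_force: 0.0
```

```bash
python3 - <<'E'
from h import *
o=[.5590,-.0013,.81];s=telemetry.get_obs();print(rel(o,s["ee_pos"][:2]),s["ee_pos"][2])
a=cams.camera("top");print([(r,) for r in nets.mark_of("top","handle_end")])
a=a[200:300,280:380];b=cams.camera("side");print(nets.mark_of("side","handle_end"))
b=b[180:280,230:330]
cv2.imwrite("pics/p2.png",np.hstack([cv2.resize(a,(400,400),interpolation=2),cv2.resize(b,(400,400),interpolation=2)]))
for n in("top","side"):
  M=model(n)
  for r in nets.mark_of(n,"handle_end"): print(n,rel(o,atz(M,r["centre"],.116)[:2]),r)
E
```

```text
[-0.01082872 -0.00095292] 0.11869233228856432
[({'centre': [216.3, 202.8], 'conf': 0.81},), ({'centre': [452.5, 304.2], 'conf': 0.73},), ({'centre': [350.0, 251.9], 'conf': 0.71},), ({'centre': [255.4, 253.2], 'conf': 0.46},)]
[{'centre': [211.8, 390.1], 'conf': 0.76}, {'centre': [268.2, 235.7], 'conf': 0.58}]
top [0.12686851 0.12588579] {'centre': [216.3, 202.8], 'conf': 0.81}
top [-0.43244689 -0.07134938] {'centre': [452.5, 304.2], 'conf': 0.73}
top [-0.17879792 -0.00077258] {'centre': [350.0, 251.9], 'conf': 0.71}
top [-0.02009974  0.14931248] {'centre': [255.4, 253.2], 'conf': 0.46}
side [-0.48432806 -0.12452225] {'centre': [211.8, 390.1], 'conf': 0.76}
side [-0.17700598 -0.0023053 ] {'centre': [268.2, 235.7], 'conf': 0.58}
```

View pics/p2.png

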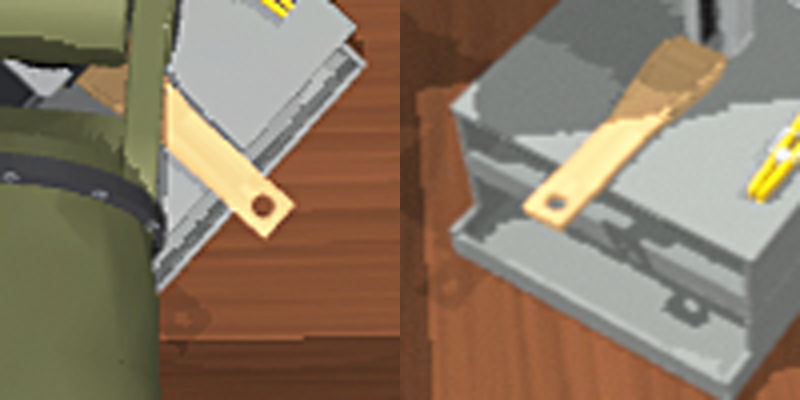

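The picture shows the handle end past the edge, with the hole at (263,205) in the top half. Both views and the tool position put it about 39 mm out. I'll push 11 mm more, then back off and rise.

Call:
move_arm(increments=[[-0.003,0,0,0],[-0.003,0,0,0],[-0.003,0,0,0],[-0.002,0,0,0],[0,0,0,0],[0,0,0,0],[0.005,0,0,0],[0.015,0,0,0],[0.02,0,0,0],[0,0,-0.03,0],[0,0,-0.05,0],[0,0,-0.05,0],[0.05,0,0,0],[0.05,0,0,0],[0,0,0,0],[0,0,0,0]])

```text
time_s: 13.45
ee_pos: [0.6416, 0.0837, 0.2483]
eef_rot: [-3.141, 0.001, 0.806]
force: [0.2, -0.6, -0.5]
grip_width: 0.0152
grip_force: 0.0
```

```bash
python3 - <<'E'
from h import *
o=[.5590,-.0013,.81]
ims=[]
for n in("top","side"):
  ims.append(cams.camera(n));M=model(n)
  for q in ("handle_end","shoehorn","peg","ring_cone"):
    for r in nets.mark_of(n,q):
      p=atz(M,r["centre"],0 if q=="ring_cone" else .116);e=rel(o,p[:2])
      if abs(e[0])<.25 and abs(e[1])<.2: print(n,q,e.round(4),p.round(4),r["conf"])
a=ims[0][115:300,205:390];b=ims[1][130:290,230:400]
cv2.imwrite("pics/p3.png",np.hstack([cv2.resize(a,(400,400),interpolation=2),cv2.resize(b,(400,400),interpolation=2)]))
E
```

```text
top handle_end [-0.1906  0.0043] [ 0.4245 -0.1364  0.116 ] 0.76
top shoehorn [0.154  0.1835] [0.5323 0.2368 0.116 ] 0.75
top shoehorn [-0.1122 -0.0049] [ 0.4852 -0.086   0.116 ] 0.61
top peg [-0.0686 -0.0877] [ 0.5752 -0.1115  0.116 ] 0.45
top ring_cone [ 0.0547 -0.1805] [ 0.7274 -0.0862  0.    ] 0.59
side handle_end [-0.1878 -0.0059] [ 0.4338 -0.1414  0.116 ] 0.95
side handle_end [0.0364 0.0653] [0.5368 0.0701 0.116 ] 0.63
side shoehorn [-0.1113  0.0005] [ 0.4819 -0.0815  0.116 ] 0.97
side shoehorn [0.0622 0.0976] [0.5312 0.111  0.116 ] 0.65
side shoehorn [-0.0756 -0.0579] [ 0.5488 -0.096   0.116 ] 0.6
side peg [-0.0699 -0.0884] [ 0.5748 -0.1129  0.116 ] 0.75
side ring_cone [ 0.0553 -0.1766] [ 0.7251 -0.0831  0.    ] 0.85
```

View pics/p3.png

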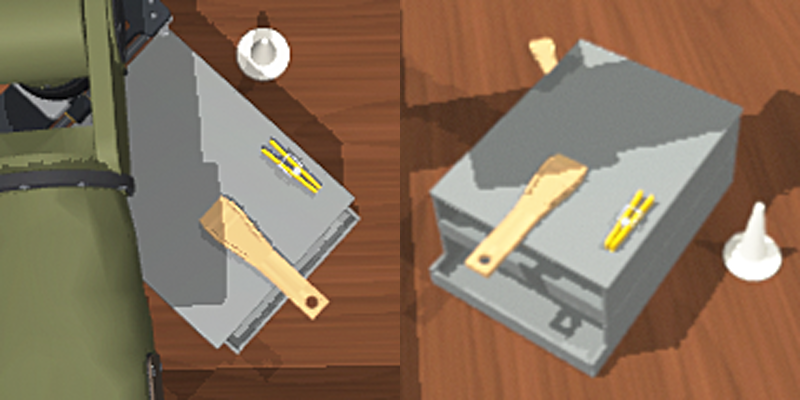

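The picture shows the horn flat and straight. Its handle end is about 49–50 mm past the edge with the hole free, at (313,302) in the top view. The peg and cone are unmoved and the gripper is clear.

```bash
python3 -c "
from station import hand_in
print(hand_in())"
```

```text
the job is handed in; nothing more can be done
None
```

I pushed the shoehorn straight along the lid and handed the job in: by two camera views its handle end is about 50 mm past the front edge, flat with the hole free; the peg and ring cone had not moved, the bottle I never touched but did not re-check, and no verdict came back.

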